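# Release the safety tab and open the objective case

### The job

Open the microscope-objective case: slide its red safety tab gently, in contact all the way, until it comes up against its soft stop, which frees the latch; then lift the blue-gripped latch bar up off the shut lid and leave it standing, and swing the lid wide open and leave it so. Do not knock the other things on the bench about.

Things in the scene. Friction and masses are not known exactly. Their poses are not given: they have to be found in the camera images.
- case: Ivory case fixed to the bench, 200 (x) x 260 (y) x 70 mm. Origin: centre of its underside; z up; x runs from the lock side (nearest the robot, -100 mm) to the lid hinge (+100 mm). Its front strip, x = -100 to -36 mm, is a flat fixed deck, top at 70 mm, that carries tab and latch; behind it lies the grey lid, top face at 74 mm.
- tab: Red thumb tab, slides on the deck along the case's +y only (away from the latch), takes 2.5 N, stays where left. After 6 to 32 mm (varies, not visible) it meets a soft stop of 8 N per mm; the latch is free only with the tab against it (to 1 mm). 7 to 10 N on it means home; over 15 N from the fingers breaks it. Origin: foot of its push face, initially at case (-70, 30, 70) mm, axes as the case's.
- tab_face (a point): Middle of the tab's upright push face, which looks to the case's -y, is 30 mm wide (along x) and stands 71 to 89 mm above the case's underside; this point is at 80 mm. Behind it the tab slopes down to +y: it is for pushing, not pinching. 50 mm of free deck lie before it (-y side).
- latch (a joint): Angle of the latch bar, rad: 0 lying flat over the lid (start), grows as its free end lifts up and back over towards the case's front (-x); stop at 1.75. Stays where it is left (friction 0.1 N m). While the tab is not home it gives only about 0.05 rad.
- latch_grip (a point): Grasp point in the blue upright grip block at the latch bar's free end: block 16 mm thick (case y), 24 mm long (x), 34 mm tall, top 16 mm above this point, lid face 32 mm below it; shut, at case (-23, -40, 106) mm. The bar below is 10 mm wide, so a grip pinched along y can pivot on the block as the bar swings. Moves with the latch.
- latch_hinge (a point): Latch pivot, its axis along the case's y, at case (-85, -40, 90) mm, between two cheeks 31 mm over all. The grip point lies 62 mm along x and 16 mm above it when the latch is shut.
- lid (a joint): Opening angle of the lid, rad: 0 shut (start), grows as the front edge lifts; stop at 1.6. A stiff hinge: stays where it is left, lifting it at its handle takes about 6 N. Held shut by the latch bar while that lies over it.
- lid_handle (a point): Grasp point in the lid's black upright handle block: 16 mm thick (along the case's y), 22 mm long (x), 44 mm tall, its top 16 mm above this point, the lid's face 28 mm below it. When shut at case (-20, 30, 102) mm. Moves with the lid.
- lid_hinge (a point): Middle of the lid's hinge axis, which runs along the case's y at case (100, 0, 66) mm. The handle point lies 120 mm towards -x and 36 mm above it when shut.
- objective_brass: Bystander, leave alone: loose brass-barrelled microscope objective standing on the bench, 30 mm across, 45 mm tall; origin under its centre
- objective_steel: Bystander, leave alone: loose silver objective standing on the bench, 30 mm across, 45 mm tall; origin under its centre
- oil_bottle: Bystander, leave alone: small amber oil bottle with a black cap, 32 mm across, 75 mm tall; origin under its centre
- slide_box: Bystander, leave alone: blue slide box, 90 x 45 x 32 mm; origin under its centre
- screwdriver: Bystander, leave alone: screwdriver lying on the bench, 150 mm long; origin under its centre (lies along its x)
- sample_jar: Bystander, leave alone: clear jar with a white lid, 44 mm across, 50 mm tall; origin under its centre
- dish: Bystander, leave alone: small white dish, 60 mm across, 18 mm tall; origin under its centre

How it is judged:
By the outcome, as a careful person would: the job done as asked, in the order asked, and still so for the second after the job is handed in, with the robot touching nothing.
It also fails if it takes over 64 s, if anything falls off the work surface, if the arm or the gripper's body presses on something with over 40 N, if the wrist force passes 120 N, or if a joint passes its speed limit or range.

### The arm

A 7-joint arm with a two-finger parallel gripper is mounted at the origin on the work surface. World frame = base frame: x ahead of the robot, y to its left, z up, the work surface at z = 0. Lengths are in mm, angles in rad, forces in N, time in s.
With the tool pointing down it reaches from about 400 to 875 mm from the base axis. Payload 4.4 kg.
Tool frame: the origin (TCP) lies midway between the tips of the shut fingers; the grasp point (between the pads) lies 19 mm behind it (ctrl.pinch_z is the distance from the TCP to the grasp point, in mm); z points along the fingers, y is the line along which they close (so a half turn about z gives the same grasp; the last joint's range is limited). The gripper opens to 85 mm and grips with 20 to 120 N. Pads are 22 mm wide; open, the fingers measure 114 mm over their backs; the gripper's body (76 mm by 85 mm) begins 54 mm behind the grasp point. The pads swing forward as they close: fully open they stand 13 mm farther back than shut.
Start: joints at [-1.214, 0.628, 0.038, 1.517, -0.027, 0.996, -0.02], TCP at [266.684, 592.788, 231.313] pointing down, gripper open.
Joint ranges: [-3.06, 3.06], [-0.37, 2.12], [-1.25, 1.32], [0.18, 2.47], [-1.1, 4.24], [0.23, 1.98], [-2.94, 2.94]. Speed limits (rad/s): [2.57, 2.57, 3.14, 3.14, 3.14, 3.14, 3.14].

### API

Orientations are given as [roll, pitch, yaw] about the fixed x, y, z axes, in that order (R = Rz(yaw) Ry(pitch) Rx(roll)).
In Python, from cell import read_state, cams, order, ctrl gives the robot as it stands.
- The arm moves only by the tool move_arm, never from a script. Its argument "targets" is text: rows parted by semicolons, each of 7 numbers parted by spaces: the gripper's target within -1 to 1 (fully open at 1, half-way at 0, shut at -1), then the shift along the tool's x, y, z in cm, then the turn, a rotation vector about the tool's x, y, z in degrees. A call has 1 to 5 rows; each row shifts and turns the commanded pose from where the row before left it, along the tool's axes as they then stand; what a row does not reach is not made up. A row lasts 1/12 s, in which the tool goes at most 41.7 mm and 7.16 degrees, less where a joint would pass 70% of its speed; a pose out of reach is approached as far as the arm can. A call with a gripper value outside its range is refused whole. The fingers move at their own pace and stop on an object; the grip force is fixed at half the most. Time passes only in rows, so rows that do not move let the fingers close. It gives the time, the measured TCP pose, the force, the opening and the grip force at its end, in the units of the state.
- read_state(): the state, without advancing time (a new reading comes with each control period).
- cams.get_image(name): name is "scene" or "side" or "wrist"; returns a dict with "color" (480x640x3 uint8, red, green, blue), "fovy" (degrees; the focal length in pixels is half the picture's height over the tangent of half this angle, whatever the lens; pixels are square), "cx", "cy" (the principal point, pixels), "rvec" (rotation vector, rad) and "tvec" (3), from world to camera coordinates, as OpenCV has them. Camera axes: x right, y down, z forward; pixel columns grow to the right and rows downward; lengths in mm; the calibration is good to about 2 mm. A picture is of the moment at which its call begins. There is no depth.
- order.finish_job(): hands the job in; it is judged then, once.
The state is a dict: "clock": time; "qpos": joint angles; "qd": joint speeds; "tau": joint torques, N m; "eef_pos": TCP position; "tool_rot": TCP orientation; "force": force on the tool from outside, world axes, zero at the start; "torque": the same for the moment, N m; "width": finger opening in mm; "gripper_force": force on a finger pad.
Only numpy, scipy, OpenCV 4.12 (cv2) and the standard library are available. Lean on these libraries where they do the work, as an engineer would, in place of code of your own. Each camera call takes 0.05 s, during which the arm holds its last target. There are 200 camera calls.

## Working session

There is one attempt and no reset: what is moved stays moved. The work goes in short steps, Python scripts to look and compute and a tool call to move; the robot and the scene stay as the last step left them, time stands still between calls to the robot, and variables do not carry over. Pictures are saved under pics/ and viewed, at most 10 in all, crops included, and the job is handed in when it is done.

Besides the shell and the picture viewer there is one more tool, called after "Emit:" in YAML: its name, and indented under it one key for each argument. move_arm: Moves the arm, as the interface text tells. Its arguments: {"type":"object","properties":{"targets":{"type":"string"}},"required":["targets"]}

```bash
mkdir -p pics; ls; python3 - <<'E'
from cell import read_state,cams,ctrl
import cv2,numpy as np
s=read_state();print(s, ctrl.pinch_z)
for n in("scene","side"):
    d=cams.get_image(n);cv2.imwrite(f"pics/{n}0.png",d["color"][:,:,::-1]);print(n,{k:v for k,v in d.items() if k!="color"})
E
```

```text
pics
{'clock': 0.0, 'qpos': array([-1.21378464,  0.62932011,  0.03847542,  1.51838157, -0.02697176,
        0.99631093, -0.01998473]), 'qd': array([-1.31130215e-03,  1.24478454e-03,  4.64406083e-04, -1.42574785e-05,
        1.63986257e-03,  4.61140341e-04,  4.18360212e-04]), 'tau': array([ 5.09896163e-04, -5.63409913e+01,  1.22732040e+00, -1.93446189e+01,
        1.12494457e-02,  1.08338177e-02, -2.32389033e-05]), 'eef_pos': array([266.45119848, 592.18239186, 230.40224419]), 'tool_rot': array([-3.13969260e+00,  6.74582252e-05,  2.71878429e+00]), 'force': array([ 0.51278219, -0.83400098, -0.48545113]), 'torque': array([-0.00639496, -0.03873244, -0.02467858]), 'gripper_force': 0.0, 'width': 85.77465878142824} 18.700000000000003
scene {'fovy': 56.50513319370023, 'cx': 322.4209666540891, 'cy': 239.4421548204896, 'rvec': array([ 1.08462595,  2.39213421, -0.98807164]), 'tvec': array([ 335.47727358, -267.61998686, 1242.46562083])}
side {'fovy': 53.59919637027147, 'cx': 308.9818570589626, 'cy': 235.90933153608592, 'rvec': array([ 2.27323103, -0.75479108,  0.29321105]), 'tvec': array([-454.5703587 ,  330.92514352,  671.9718137 ])}
```

View pics/scene0.png

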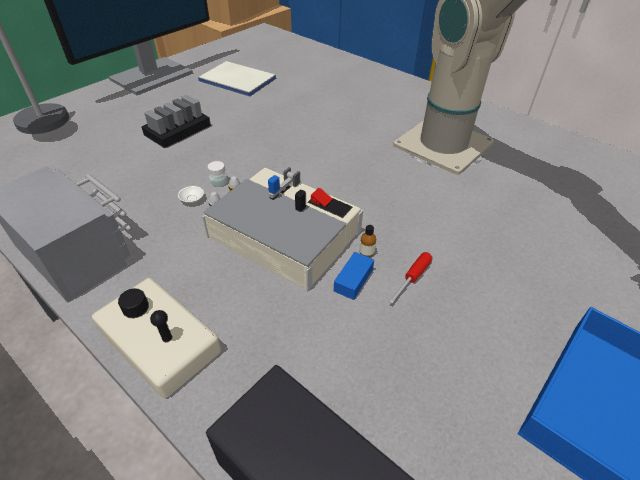

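View pics/side0.png

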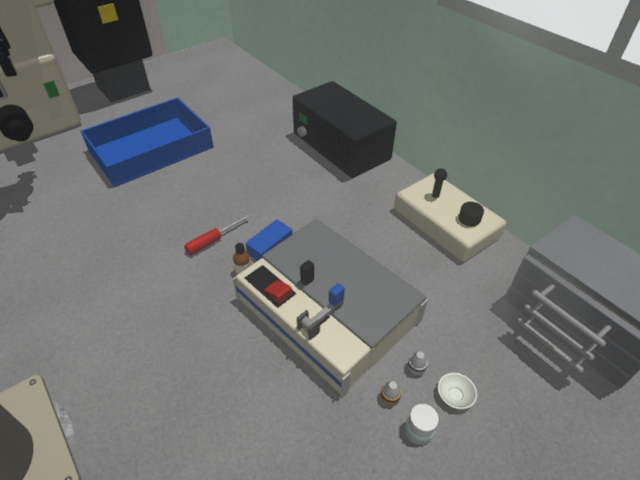

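The scene and side views both show the case whole, at about (285,225) and (330,300). The red tab, blue latch grip and black handle are visible in both, and the small items sit at the two y ends. I'll enlarge both crops.

```bash
python3 - <<'E'
import cv2
a=cv2.imread("pics/scene0.png")[155:305,190:390];b=cv2.imread("pics/side0.png")[210:400,225:435]
cv2.imwrite("pics/sc.png",cv2.resize(a,None,fx=4,fy=4,interpolation=2));cv2.imwrite("pics/sd.png",cv2.resize(b,None,fx=3,fy=3,interpolation=2))
E
```

```text
(no output)
```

View pics/sc.png

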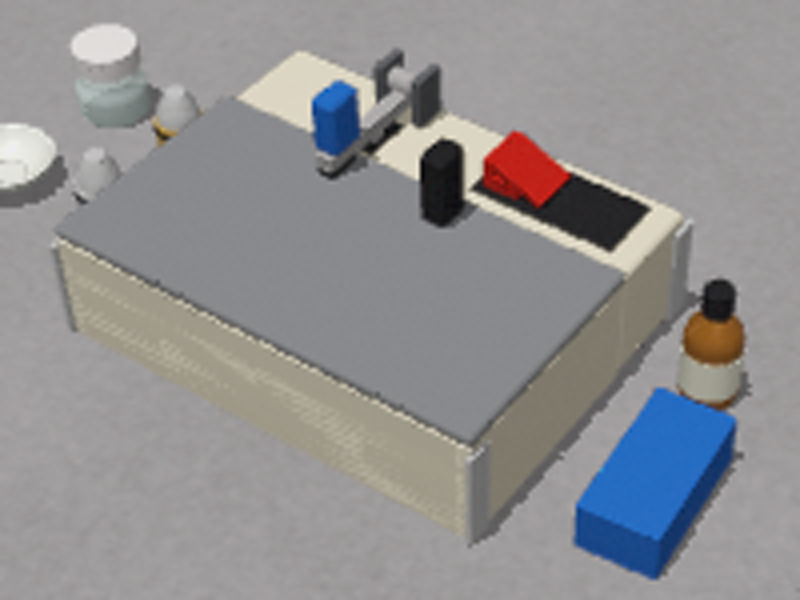

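View pics/sd.png

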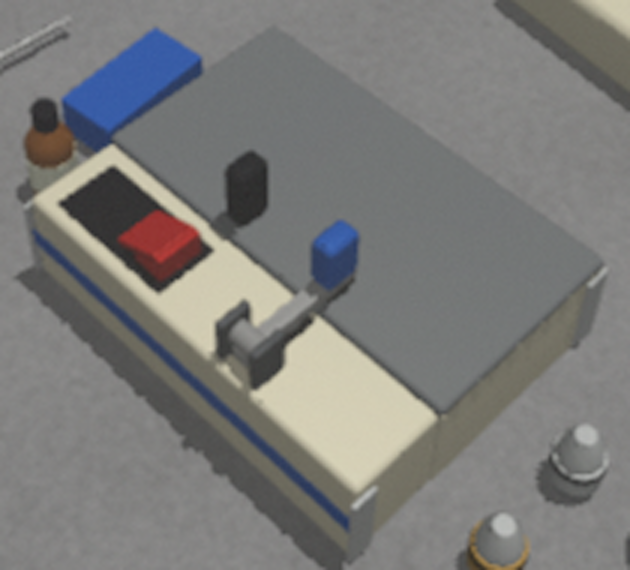

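The crops show the case corners and block tops clearly. Scene crop: deck corners at (300,52) and (683,214), grip top at (335,93), handle top at (443,148). Side crop: deck corners at (33,203) and (358,492), grip top at (336,233), handle top at (247,165). Next I'll fit the case pose from both views.

```bash
cat > h.py <<'E'
import numpy as np,cv2
from scipy.optimize import least_squares
from scipy.spatial.transform import Rotation as R
from cell import read_state,cams
def proj(P,d):
    f=240/np.tan(np.radians(d["fovy"]/2));K=np.array([[f,0,d["cx"]],[0,f,d["cy"]],[0,0,1]])
    return cv2.projectPoints(np.float64(P),d["rvec"],d["tvec"],K,None)[0][:,0]
def world(P,p):
    c,s=np.cos(p[2]),np.sin(p[2]);P=np.atleast_2d(np.float64(P))
    return np.c_[p[0]+c*P[:,0]-s*P[:,1],p[1]+s*P[:,0]+c*P[:,1],P[:,2]]
E
python3 - <<'E'
from h import *
S=cams.get_image("scene");D=cams.get_image("side")
a=[(-100,-130,70,300,52),(-100,130,70,683,214),(100,130,74,470,442),(100,-130,74,60,238),(-23,-40,122,335,93),(-20,30,118,443,148),(100,130,0,470,543)]
b=[(-100,130,70,33,203),(-100,-130,70,358,492),(100,-130,74,605,262),(100,130,74,272,28),(-23,-40,122,336,233),(-20,30,118,247,165),(-100,-130,0,350,563)]
a=np.array(a,float);b=np.array(b,float)
ua=(a[:,3:]+.5)/4-.5+[190,155];ub=(b[:,3:]+.5)/3-.5+[225,210]
r=lambda p:np.r_[proj(world(a[:,:3],p),S)-ua,proj(world(b[:,:3],p),D)-ub].ravel()
best=min((least_squares(r,[500,0,y],loss="soft_l1") for y in(-2,-1,0,1,2,3)),key=lambda q:q.cost)
print(best.x,best.cost);print(best.fun.reshape(-1,2).round(1))
for n,s in(("scene",slice(0,14)),("side",slice(14,28))):
    q=least_squares(lambda p:r(p)[s],best.x);print(n,q.x)
p=best.x
for n,P in dict(tab=(-70,30,80),grip=(-23,-40,106),handle=(-20,30,102),lh=(-85,-40,90),hinge=(100,0,66)).items():print(n,world(P,p).round(1))
print(read_state()["clock"])
E
```

```text
[ 5.53096536e+02 -7.33364521e+01  1.27415766e-01] 12.502846694382063
[[ 0.1 -2.1]
 [ 1.7 -1. ]
 [ 0.3 -0.7]
 [-1.7 -3.1]
 [ 0.2 -0.6]
 [ 0.2  0.1]
 [ 0.6 -0.3]
 [-1.2 -2.2]
 [-0.2  0.8]
 [ 0.6 -1.4]
 [ 1.4 -1.4]
 [ 0.4  0.7]
 [ 0.3 -0.6]
 [ 0.5 -1.2]]
scene [ 5.55501479e+02 -7.17135978e+01  1.32040254e-01]
side [ 5.51910243e+02 -7.39862061e+01  1.31590019e-01]
tab [[479.9 -52.5  80. ]]
grip [[ 535.4 -115.9  106. ]]
handle [[529.4 -46.1 102. ]]
lh [[ 473.9 -123.8   90. ]]
hinge [[652.3 -60.6  66. ]]
0.2
```

Emit:
move_arm:
  targets: "-1 -2.36 -2.61 0 0 0 0;-1 -2.36 -2.61 0 0 0 0;-1 -2.36 -2.61 0 0 0 0;-1 -2.36 -2.61 0 0 0 0;-1 -2.36 -2.61 0 0 0 0"

```text
clock: 0.62
eef_pos: [320.9, 423.6, 231.2]
tool_rot: [-3.141, 0.0, 2.719]
force: [1.1, -0.5, -1.3]
width: 25.2
gripper_force: 0.0
```

Moving as predicted, so I'll continue with the translation and then turn.

Emit:
move_arm:
  targets: "-1 -2.36 -2.61 0 0 0 0;-1 -2.36 -2.61 0 0 0 0;-1 -2.36 -2.61 0 0 0 0;-1 -2.36 -2.61 0 0 0 0;-1 -2.36 -2.61 0 0 0 0"

```text
clock: 1.03
eef_pos: [375.0, 256.3, 231.4]
tool_rot: [3.141, 0.0, 2.719]
force: [-0.7, -0.0, 0.9]
width: -0.1
gripper_force: 0.0
```

Emit:
move_arm:
  targets: "-1 -2.36 -2.61 0 0 0 0;-1 -2.36 -2.61 0 0 0 0;-1 -2.36 -2.61 0 0 0 0;-1 -2.36 -2.61 0 0 0 0;-1 -2.36 -2.61 0 0 0 0"

```text
clock: 1.45
eef_pos: [429.1, 88.8, 231.4]
tool_rot: [3.141, 0.0, 2.719]
force: [0.5, 1.0, 0.1]
width: -0.1
gripper_force: 0.0
```

Emit:
move_arm:
  targets: "-1 -2.36 -2.61 0 0 0 0;-1 -2.36 -2.61 0 0 0 0;-1 -2.36 -2.61 0 0 0 0;-1 -2.36 -2.61 0 0 0 0;-1 -2.36 -2.61 0 0 0 0"

```text
clock: 1.87
eef_pos: [483.1, -78.7, 231.4]
tool_rot: [3.141, 0.0, 2.719]
force: [1.0, -0.0, -0.6]
width: 0.0
gripper_force: 0.0
```

Emit:
move_arm:
  targets: "-1 0 0 0 0 0 7;-1 0 0 0 0 0 7;-1 0 0 0 0 0 7;-1 0 0 0 0 0 7;-1 0 0 0 0 0 7"

```text
clock: 2.28
eef_pos: [482.8, -77.1, 231.2]
tool_rot: [-3.142, -0.0, 2.101]
force: [-0.6, 0.8, -0.1]
width: 0.3
gripper_force: 0.0
```

Emit:
move_arm:
  targets: "-1 0 0 0 0 0 7;-1 0 0 0 0 0 7;-1 0 0 0 0 0 7;-1 0 0 0 0 0 7;-1 0 0 0 0 0 7"

```text
clock: 2.7
eef_pos: [482.9, -76.8, 231.3]
tool_rot: [-3.142, -0.0, 1.491]
force: [-0.6, 0.4, 0.6]
width: -0.3
gripper_force: 0.0
```

Emit:
move_arm:
  targets: "-1 0 0 0 0 0 7;-1 0 0 0 0 0 7;-1 0 0 0 0 0 7;-1 0 0 0 0 0 7;-1 0 0 0 0 0 7"

```text
clock: 3.12
eef_pos: [482.8, -76.8, 231.3]
tool_rot: [-3.141, -0.0, 0.88]
force: [-0.2, 0.3, 0.3]
width: 0.0
gripper_force: 0.0
```

Emit:
move_arm:
  targets: "-1 0 0 0 0 0 7;-1 0 0 0 0 0 7;-1 0 0 0 0 0 7;-1 0 0 0 0 0 7;-1 0 0 0 0 0 7"

```text
clock: 3.53
eef_pos: [482.9, -76.7, 231.3]
tool_rot: [-3.141, -0.0, 0.27]
force: [0.3, -0.9, 0.5]
width: -0.2
gripper_force: 0.0
```

Emit:
move_arm:
  targets: "-1 0 0 0 0 0 7;-1 0 0 0 0 0 0;-1 0 0 0 0 0 0"

```text
clock: 3.78
eef_pos: [482.9, -76.7, 231.1]
tool_rot: [3.141, 0.001, 0.157]
force: [-0.4, -0.2, 1.1]
width: -0.1
gripper_force: 0.0
```

```bash
python3 - <<'E'
from h import *
s=read_state();print(s)
d=cams.get_image("wrist");im=d["color"][:,:,::-1].copy()
p=[553.1,-73.3,.1274]
P=[(-70,30,80),(-70,30,71),(-23,-40,122),(-20,30,118),(-100,130,70),(-36,130,70),(-36,-130,70),(-100,-130,70),(-85,-40,90)]
for u in proj(world(P,p),d):
    print(u.round(1)); cv2.drawMarker(im,tuple(int(v) for v in u.clip(-999,999).round()),(0,255,0),0,9)
cv2.imwrite("pics/w1.png",im)
E
```

```text
{'clock': 3.7833, 'qpos': array([-0.47303225,  0.52747253,  0.85637416,  1.97000478, -0.51682836,
        0.8768606 , -0.75465955]), 'qd': array([ 0.01095869, -0.00592103, -0.01142304, -0.00117428,  0.00199748,
       -0.00174229,  0.00747166]), 'tau': array([-2.03451952e-01, -3.82107353e+01,  8.67647320e+00, -1.54193687e+01,
       -3.39643029e-02,  1.85045390e-02, -1.76495640e-01]), 'eef_pos': array([482.86655436, -76.71449469, 231.1167676 ]), 'tool_rot': array([3.14135587e+00, 5.29733217e-04, 1.56794939e-01]), 'force': array([-0.43393584, -0.15745414,  1.12276039]), 'torque': array([-0.00717601,  0.04750072,  0.05368486]), 'gripper_force': 0.0, 'width': -0.14121206070330525}
[282.7 214.8]
[283.7 211.9]
[399.9 154.7]
[278.  145.1]
[146.8 247.7]
[139.5 159.4]
[513.6 170.6]
[500.4 257.6]
[384.  242.5]
```

View pics/w1.png

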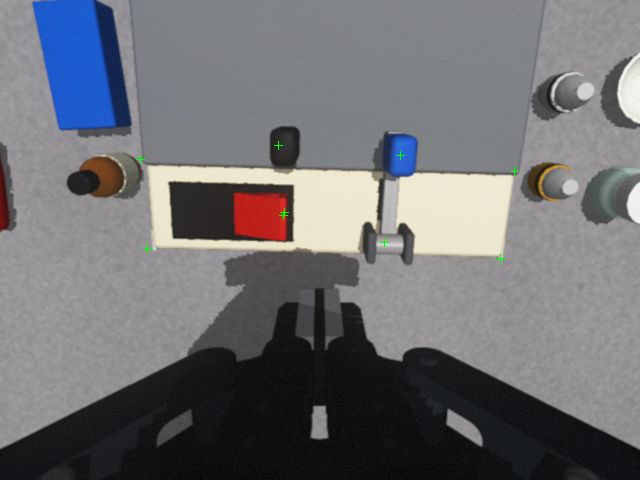

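The wrist view shows the case aligned with the image. Deck corners are at (152,249) and (502,257), the tab's push-face edge at (287,217), grip top at about (401,148) and handle top at about (285,142). The prediction is only a few pixels off, so I'll refine it.

```bash
python3 - <<'E'
from h import *
d=cams.get_image("wrist")
a=np.array([(-100,130,70,152,249),(-100,-130,70,502,257),(-70,30,89,287,217),(-23,-40,122,401,148),(-20,30,118,285,142),(-36,-130,70,516,173)],float)
r=lambda p:(proj(world(a[:,:3],p),d)-a[:,3:]).ravel()
q=least_squares(r,[553,-73,.13]);print(q.x,q.fun.reshape(-1,2).round(1))
s=read_state();t=s["eef_pos"]
for p in ([553.1,-73.3,.1274],q.x):
  c,n=np.cos(p[2]),np.sin(p[2]);v=t[:2]-p[:2];print("TCP in case",c*v[0]+n*v[1],-n*v[0]+c*v[1],s["tool_rot"][2]-p[2])
E
```

```text
[ 5.54454998e+02 -7.55828956e+01  1.26950423e-01] [[-1.9 -2.6]
 [ 1.9 -0.5]
 [-1.8 -0.6]
 [ 3.2  5. ]
 [-2.8  1.4]
 [ 1.3 -3.7]]
TCP in case -70.05623496688958 5.458475448701165 0.0287792106998081
TCP in case -71.11373857855911 7.863059288197418 0.029228787439244425
```

Emit:
move_arm:
  targets: "-1 0 0.3 3 0 0 1.6;-1 0 0 3.5 0 0 0;-1 0 0 3.5 0 0 0;-1 0 0 3 0 0 0;-1 0 0 1.5 0 0 0"

```text
clock: 4.3
eef_pos: [481.6, -79.2, 83.4]
tool_rot: [-3.14, 0.004, 0.127]
force: [0.2, 1.3, -0.3]
width: 0.1
gripper_force: 0.0
```

Emit:
move_arm:
  targets: "-1 0 0 0.8 0 0 0;-1 0 0 0.3 0 0 0;-1 0 0 0 0 0 0;-1 0 0 0 0 0 0"

```text
clock: 4.63
eef_pos: [484.2, -80.2, 76.2]
tool_rot: [3.141, -0.002, 0.126]
force: [0.9, -0.3, -0.2]
width: -0.0
gripper_force: 0.0
```

```bash
python3 - <<'E'
from h import *
s=read_state();print(s["force"],s["eef_pos"])
d=cams.get_image("wrist");cv2.imwrite("pics/w2.png",d["color"][:,:,::-1])
d=cams.get_image("side");cv2.imwrite("pics/s2.png",cv2.resize(d["color"][230:350,220:380,::-1],None,fx=5,fy=5))
E
```

```text
[ 0.91897071 -0.32198649 -0.23594704] [484.16115403 -80.21000128  76.20070439]
```

View pics/s2.png

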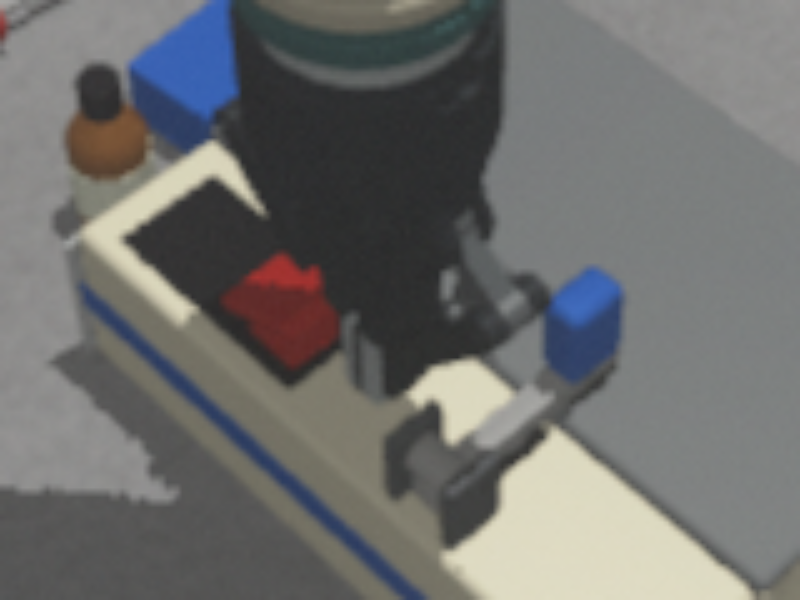

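The side crop shows the closed fingers standing on the deck at about (370,350), between the tab face at about (330,330) and the latch cheeks at about (415,430). I'll approach slowly.

Emit:
move_arm:
  targets: "-1 0 -0.14 0 0 0 0;-1 0 -0.14 0 0 0 0;-1 0 -0.14 0 0 0 0;-1 0 -0.14 0 0 0 0;-1 0 -0.14 0 0 0 0"

```text
clock: 5.15
eef_pos: [482.6, -72.6, 75.4]
tool_rot: [-3.141, -0.0, 0.126]
force: [-1.0, 0.1, -0.2]
width: -0.1
gripper_force: 0.0
```

Emit:
move_arm:
  targets: "-1 0 -0.05 0 0 0 0;-1 0 -0.05 0 0 0 0;-1 0 -0.05 0 0 0 0;-1 0 -0.05 0 0 0 0"

```text
clock: 5.48
eef_pos: [482.2, -71.0, 75.3]
tool_rot: [3.142, 0.0, 0.125]
force: [-0.4, 0.7, -0.5]
width: -0.1
gripper_force: 0.0
```

Emit:
move_arm:
  targets: "-1 0 -0.05 0 0 0 0;-1 0 -0.05 0 0 0 0;-1 0 -0.05 0 0 0 0;-1 0 -0.05 0 0 0 0"

```text
clock: 5.82
eef_pos: [482.0, -68.9, 75.3]
tool_rot: [-3.142, 0.0, 0.125]
force: [-0.8, -1.3, 0.5]
width: -0.1
gripper_force: 0.0
```

Emit:
move_arm:
  targets: "-1 0 -0.05 0 0 0 0;-1 0 -0.05 0 0 0 0;-1 0 -0.05 0 0 0 0;-1 0 0 0 0 0 0"

```text
clock: 6.15
eef_pos: [481.9, -67.9, 75.3]
tool_rot: [3.141, -0.0, 0.125]
force: [1.3, -0.9, -0.3]
width: 0.3
gripper_force: 0.6
```

Emit:
move_arm:
  targets: "-1 0 -0.05 0 0 0 0;-1 0 -0.05 0 0 0 0;-1 0 -0.05 0 0 0 0;-1 0 -0.05 0 0 0 0;-1 0 -0.04 0 0 0 0"

```text
clock: 6.57
eef_pos: [481.6, -65.3, 75.3]
tool_rot: [3.141, -0.0, 0.125]
force: [-0.3, -2.0, -0.2]
width: -0.3
gripper_force: 1.3
```

Emit:
move_arm:
  targets: "-1 0 -0.04 0 0 0 0;-1 0 -0.04 0 0 0 0;-1 0 -0.04 0 0 0 0"

```text
clock: 6.82
eef_pos: [481.4, -63.9, 75.3]
tool_rot: [-3.142, -0.0, 0.125]
force: [-0.1, -1.6, -0.9]
width: -0.4
gripper_force: 1.3
```

Emit:
move_arm:
  targets: "-1 0 -0.04 0 0 0 0;-1 0 -0.04 0 0 0 0;-1 0 -0.04 0 0 0 0"

```text
clock: 7.07
eef_pos: [481.2, -62.6, 75.3]
tool_rot: [-3.142, 0.0, 0.125]
force: [0.3, -2.8, -0.6]
width: -0.1
gripper_force: 1.3
```

Emit:
move_arm:
  targets: "-1 0 -0.04 0 0 0 0;-1 0 -0.04 0 0 0 0;-1 0 -0.04 0 0 0 0"

```text
clock: 7.32
eef_pos: [481.0, -61.5, 75.3]
tool_rot: [-3.142, 0.0, 0.125]
force: [-0.2, -2.2, -0.3]
width: -0.0
gripper_force: 1.3
```

Emit:
move_arm:
  targets: "-1 0 -0.04 0 0 0 0;-1 0 -0.04 0 0 0 0;-1 0 -0.04 0 0 0 0"

```text
clock: 7.57
eef_pos: [480.9, -60.3, 75.3]
tool_rot: [-3.142, 0.0, 0.125]
force: [-0.0, -2.1, 0.2]
width: -0.2
gripper_force: 1.3
```

Emit:
move_arm:
  targets: "-1 0 -0.04 0 0 0 0;-1 0 -0.04 0 0 0 0;-1 0 -0.04 0 0 0 0"

```text
clock: 7.82
eef_pos: [480.8, -59.1, 75.3]
tool_rot: [-3.142, 0.0, 0.125]
force: [-0.0, -2.8, -0.9]
width: 0.3
gripper_force: 1.3
```

Emit:
move_arm:
  targets: "-1 0 -0.04 0 0 0 0;-1 0 -0.04 0 0 0 0;-1 0 -0.04 0 0 0 0"

```text
clock: 8.07
eef_pos: [480.6, -57.9, 75.3]
tool_rot: [-3.142, 0.0, 0.125]
force: [-0.4, -2.7, -0.0]
width: 0.3
gripper_force: 1.3
```

Emit:
move_arm:
  targets: "-1 0 -0.04 0 0 0 0;-1 0 -0.04 0 0 0 0;-1 0 -0.04 0 0 0 0"

```text
clock: 8.32
eef_pos: [480.4, -56.7, 75.3]
tool_rot: [-3.142, 0.0, 0.125]
force: [-0.2, -2.8, -0.3]
width: -0.2
gripper_force: 1.3
```

Emit:
move_arm:
  targets: "-1 0 -0.04 0 0 0 0;-1 0 -0.04 0 0 0 0;-1 0 -0.04 0 0 0 0"

```text
clock: 8.57
eef_pos: [480.2, -55.5, 75.3]
tool_rot: [-3.142, 0.0, 0.125]
force: [-1.2, -3.1, -0.7]
width: -0.1
gripper_force: 1.3
```

Emit:
move_arm:
  targets: "-1 0 -0.04 0 0 0 0;-1 0 -0.04 0 0 0 0;-1 0 -0.04 0 0 0 0"

```text
clock: 8.82
eef_pos: [480.1, -54.3, 75.3]
tool_rot: [-3.142, 0.0, 0.125]
force: [-0.4, -2.1, -0.4]
width: 0.2
gripper_force: 1.3
```

Emit:
move_arm:
  targets: "-1 0 -0.04 0 0 0 0;-1 0 -0.04 0 0 0 0;-1 0 -0.04 0 0 0 0"

```text
clock: 9.07
eef_pos: [480.0, -53.2, 75.3]
tool_rot: [-3.142, 0.0, 0.125]
force: [1.1, -1.7, 0.1]
width: -0.0
gripper_force: 1.3
```

Emit:
move_arm:
  targets: "-1 0 -0.04 0 0 0 0;-1 0 -0.04 0 0 0 0;-1 0 -0.04 0 0 0 0"

```text
clock: 9.32
eef_pos: [479.8, -52.0, 75.3]
tool_rot: [-3.142, 0.0, 0.125]
force: [-1.1, -3.0, -0.0]
width: -0.1
gripper_force: 1.3
```

Emit:
move_arm:
  targets: "-1 0 -0.04 0 0 0 0;-1 0 -0.04 0 0 0 0;-1 0 -0.04 0 0 0 0"

```text
clock: 9.57
eef_pos: [479.7, -50.7, 75.3]
tool_rot: [-3.142, 0.0, 0.125]
force: [-0.3, -3.3, 0.6]
width: -0.1
gripper_force: 1.3
```

Emit:
move_arm:
  targets: "-1 0 -0.04 0 0 0 0;-1 0 -0.04 0 0 0 0;-1 0 -0.04 0 0 0 0"

```text
clock: 9.82
eef_pos: [479.5, -49.6, 75.3]
tool_rot: [-3.142, 0.0, 0.125]
force: [-0.9, -2.6, -0.3]
width: 0.2
gripper_force: 1.3
```

Emit:
move_arm:
  targets: "-1 0 -0.04 0 0 0 0;-1 0 -0.04 0 0 0 0;-1 0 -0.04 0 0 0 0"

```text
clock: 10.07
eef_pos: [479.4, -48.4, 75.3]
tool_rot: [3.142, 0.0, 0.125]
force: [-0.8, -3.0, -0.1]
width: 0.0
gripper_force: 1.6
```

Emit:
move_arm:
  targets: "-1 0 -0.04 0 0 0 0;-1 0 0 0 0 0 0"

```text
clock: 10.23
eef_pos: [479.4, -48.3, 75.3]
tool_rot: [3.141, -0.0, 0.125]
force: [-0.6, -3.2, -0.9]
width: 0.1
gripper_force: 1.7
```

Emit:
move_arm:
  targets: "-1 0 -0.04 0 0 0 0;-1 0 0 0 0 0 0"

```text
clock: 10.4
eef_pos: [479.3, -48.1, 75.3]
tool_rot: [3.141, -0.0, 0.125]
force: [0.2, -4.9, -0.9]
width: 0.0
gripper_force: 2.2
```

Emit:
move_arm:
  targets: "-1 0 -0.04 0 0 0 0;-1 0 -0.03 0 0 0 0;-1 0 0 0 0 0 0"

```text
clock: 10.65
eef_pos: [479.3, -47.9, 75.3]
tool_rot: [3.14, -0.0, 0.125]
force: [-1.2, -6.8, -0.3]
width: 0.0
gripper_force: 2.8
```

Emit:
move_arm:
  targets: "-1 0 -0.04 0 0 0 0;-1 0 0 0 0 0 0;-1 0 0 0 0 0 0"

```text
clock: 10.9
eef_pos: [479.3, -47.7, 75.4]
tool_rot: [3.14, -0.0, 0.124]
force: [-0.6, -6.5, -1.2]
width: 0.3
gripper_force: 3.0
```

Emit:
move_arm:
  targets: "-1 0 -0.05 0 0 0 0;-1 0 0 0 0 0 0;-1 0 0 0 0 0 0"

```text
clock: 11.15
eef_pos: [479.3, -47.6, 75.4]
tool_rot: [3.139, -0.0, 0.124]
force: [-0.9, -7.1, -1.6]
width: -0.1
gripper_force: 3.3
```

```bash
python3 - <<'E'
from h import *
f=[]
for i in range(4):
    cams.get_image("side");f.append(read_state()["force"])
print(np.mean(f,0),read_state()["gripper_force"])
E
```

```text
[-1.10140068 -6.57114132 -1.29491342] 3.338792771100998
```

Emit:
move_arm:
  targets: "-1 0 -0.05 0 0 0 0;-1 0 -0.05 0 0 0 0;-1 0 0 0 0 0 0"

```text
clock: 11.6
eef_pos: [479.3, -47.4, 75.4]
tool_rot: [3.138, -0.001, 0.124]
force: [0.5, -9.0, -1.3]
width: -0.1
gripper_force: 4.0
```

```bash
python3 - <<'E'
from h import *
f=[]
for i in range(4):
    cams.get_image("side");f.append(read_state()["force"])
print(np.mean(f,0),read_state()["gripper_force"],read_state()["eef_pos"])
E
```

```text
[-1.04742589 -8.53039717 -2.06520672] 4.026452153921127 [479.23879816 -47.35704236  75.38129545]
```

Home: a steady 8.6 N against the soft stop. I'll back off, rise and go over the latch grip.

Emit:
move_arm:
  targets: "-1 0 0.2 0 0 0 0;-1 0 0.8 0 0 0 0;-1 0 0.3 -2.5 0 0 0;-1 0 0 -3.5 0 0 0;-1 0 0 -3.5 0 0 0"

```text
clock: 12.22
eef_pos: [479.6, -57.3, 170.8]
tool_rot: [-3.139, 0.003, 0.125]
force: [1.3, 0.0, -0.2]
width: -0.1
gripper_force: 0.0
```

Emit:
move_arm:
  targets: "0 1.6 2.2 0 0 0 0;0 1.6 2.2 0 0 0 0;0 1.5 2.1 0 0 0 0;0 0 0 0 0 0 0;0 0 0 0 0 0 0"

```text
clock: 12.63
eef_pos: [535.7, -116.7, 170.2]
tool_rot: [-3.14, 0.0, 0.125]
force: [-0.8, 1.0, 0.1]
width: 42.6
gripper_force: 0.0
```

```bash
python3 - <<'E'
from h import *
s=read_state();print(s["eef_pos"],s["tool_rot"],s["width"])
d=cams.get_image("wrist");im=d["color"][:,:,::-1].copy()
p=[553.7,-74.5,.1275]
for u in proj(world([(-23,-40,122),(-20,30,118)],p),d):
    print(u.round(1)); cv2.drawMarker(im,tuple(int(v) for v in u.clip(-999,999).round()),(0,255,0),0,9)
g=np.array(s["eef_pos"]);u=proj([g],d)[0];print(u);cv2.drawMarker(im,tuple(int(v) for v in u.round()),(255,0,255),0,9)
cv2.imwrite("pics/w3.png",im)
E
```

```text
[ 535.70665172 -116.68219722  170.16935854] [-3.14022897e+00  1.11110789e-04  1.24703603e-01] 42.64632624550117
[318.8 266.1]
[170.4 257.5]
[317.41138656 312.30705384]
```

View pics/w3.png

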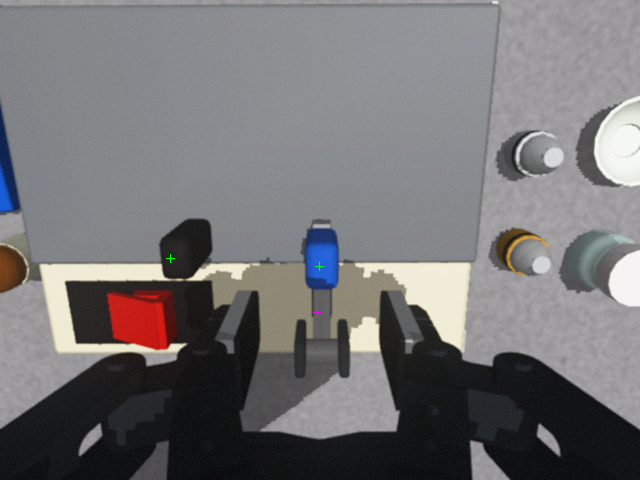

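The wrist view shows the blue block at about (322,260), centred between the open fingers and within about 1 mm of its predicted place. The tab has moved left and nothing has been disturbed. I'll descend and grip.

Emit:
move_arm:
  targets: "0 0 0.05 2.5 0 0 0;0 0 0 2.5 0 0 0;0 0 0 2 0 0 0;0 0 0 1.3 0 0 0;0 0 0 0 0 0 0"

```text
clock: 13.1
eef_pos: [532.7, -114.4, 84.7]
tool_rot: [-3.137, 0.006, 0.126]
force: [-0.3, 1.0, 0.1]
width: 42.5
gripper_force: 0.0
```

Emit:
move_arm:
  targets: "-1 0 0 0 0 0 0;-1 0 0 0 0 0 0;-1 0 0 0 0 0 0;-1 0 0 0 0 0 0"

```text
clock: 13.43
eef_pos: [535.8, -117.7, 88.3]
tool_rot: [3.14, -0.001, 0.125]
force: [-1.1, -2.4, 0.4]
width: 15.2
gripper_force: 60.1
```

Emit:
move_arm:
  targets: "-1 -0.17 0 -0.5 0 0 0;-1 -0.18 0 -0.5 0 0 0;-1 -0.25 0 -0.47 0 0 0;-1 -0.26 0 -0.46 0 0 0;-1 0 0 0 0 0 0"

```text
clock: 13.85
eef_pos: [526.7, -118.9, 107.5]
tool_rot: [3.14, -0.001, 0.125]
force: [1.5, -4.4, -5.2]
width: 15.4
gripper_force: 59.7
```

Forces are low and the latch is rising freely, so I'll continue the arc.

Emit:
move_arm:
  targets: "-1 -0.33 0 -0.42 0 0 0;-1 -0.33 0 -0.41 0 0 0;-1 -0.4 0 -0.36 0 0 0;-1 -0.39 0 -0.35 0 0 0;-1 -0.45 0 -0.29 0 0 0"

```text
clock: 14.27
eef_pos: [509.5, -121.1, 125.3]
tool_rot: [3.14, -0.003, 0.125]
force: [5.1, -4.3, -13.4]
width: 14.8
gripper_force: 58.5
```

Emit:
move_arm:
  targets: "-1 -0.44 0 -0.28 0 0 0;-1 -0.49 0 -0.21 0 0 0;-1 -0.48 0 -0.21 0 0 0;-1 -0.52 0 -0.13 0 0 0;-1 -0.51 0 -0.12 0 0 0"

```text
clock: 14.68
eef_pos: [487.6, -124.0, 135.6]
tool_rot: [3.139, -0.007, 0.126]
force: [9.6, -3.2, -8.7]
width: 15.0
gripper_force: 58.5
```

Emit:
move_arm:
  targets: "-1 -0.53 0 -0.04 0 0 0;-1 -0.53 0 -0.04 0 0 0;-1 -0.53 0 0.05 0 0 0;-1 -0.53 0 0.05 0 0 0;-1 0 0 0 0 0 0"

```text
clock: 15.1
eef_pos: [467.8, -126.6, 136.7]
tool_rot: [3.139, -0.01, 0.125]
force: [7.0, -1.0, 2.9]
width: 15.2
gripper_force: 59.6
```

Emit:
move_arm:
  targets: "-1 -0.52 0 0.13 0 0 0;-1 -0.51 0 0.14 0 0 0;-1 0 0 0 0 0 0;-1 0 0 0 0 0 0"

```text
clock: 15.43
eef_pos: [457.5, -127.9, 134.3]
tool_rot: [3.14, -0.01, 0.125]
force: [5.7, 0.0, 10.3]
width: 15.1
gripper_force: 61.9
```

Emit:
move_arm:
  targets: "-1 -0.3 0 0.1 0 0 0;-1 0 0 0 0 0 0;0 0 0 0 0 0 0;0 0 0 0 0 0 0;0 0 0 0 0 0 0"

```text
clock: 15.85
eef_pos: [448.8, -126.9, 130.6]
tool_rot: [-3.14, 0.001, 0.125]
force: [-0.7, 0.5, 1.0]
width: 42.6
gripper_force: 0.0
```

Emit:
move_arm:
  targets: "0 0 0 -2 0 0 0;0 0 0 -2.5 0 0 0;0 0 0 -2.5 0 0 0;0 0 0 0 0 0 0"

```text
clock: 16.18
eef_pos: [450.8, -128.7, 203.5]
tool_rot: [3.14, -0.004, 0.125]
force: [1.2, 0.5, -0.3]
width: 43.0
gripper_force: 0.0
```

```bash
python3 - <<'E'
from h import *
s=read_state();t=s["eef_pos"];p=[553.7,-74.5,.1275]
c,n=np.cos(p[2]),np.sin(p[2]);v=t[:2]-p[:2];print(t,s["width"],"TCP in case",c*v[0]+n*v[1],-n*v[0]+c*v[1])
d=cams.get_image("side");im=cv2.resize(d["color"][210:370,220:433,::-1],None,fx=3,fy=3,interpolation=2)
cv2.imwrite("pics/s4.png",im)
E
```

```text
[ 450.78538231 -128.70684333  203.5323982 ] 42.96427556928601 TCP in case -108.97190964219537 -40.6807486111163
```

View pics/s4.png

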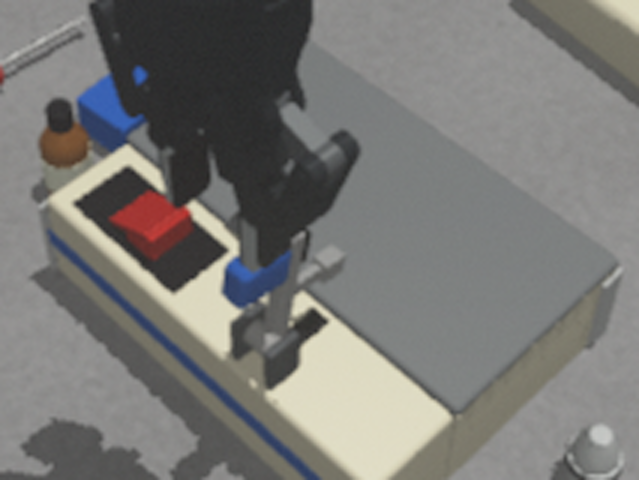

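The side crop shows the latch standing upright, with bar and blue block above the pivot at about (265,300). The lid is clear and the tab is home at about (150,220). Next is the lid handle.

Emit:
move_arm:
  targets: "0 2.3 -1.8 0 0 0 0;0 2.2 -1.8 0 0 0 0;0 2.2 -1.8 0 0 0 0;0 2.2 -1.65 0 0 0 0;0 0 0 0 0 0 0"

```text
clock: 16.65
eef_pos: [531.9, -41.0, 198.6]
tool_rot: [-3.139, 0.0, 0.133]
force: [0.5, 0.0, -0.5]
width: 42.9
gripper_force: 0.0
```

Emit:
move_arm:
  targets: "0 0 0 3 0 0 0;0 0 0 3 0 0 0;0 0 0 2.5 0 0 0;0 0 0 2 0 0 0;0 0 0 1.5 0 0 0"

```text
clock: 17.07
eef_pos: [526.4, -46.5, 77.5]
tool_rot: [-3.14, 0.005, 0.125]
force: [0.9, 0.6, -0.5]
width: 42.7
gripper_force: 0.0
```

Emit:
move_arm:
  targets: "0 0 0 0 0 0 0;0 0 0 0 0 0 0;-1 0 0 0 0 0 0;-1 0 0 0 0 0 0;-1 0 0 0 0 0 0"

```text
clock: 17.48
eef_pos: [529.7, -47.9, 81.6]
tool_rot: [3.14, -0.002, 0.125]
force: [-0.2, -3.5, -0.4]
width: 15.3
gripper_force: 58.9
```

Emit:
move_arm:
  targets: "-1 0 0 0 0 0 0;-1 0 0 0 0 0 0"

```text
clock: 17.65
eef_pos: [529.7, -47.9, 81.5]
tool_rot: [3.14, -0.002, 0.125]
force: [-1.7, -4.2, 6.0]
width: 15.2
gripper_force: 59.8
```

```bash
python3 -c "
import numpy as np
a=np.radians(15.9+np.r_[0:87:4.3]);x=-12.51*np.cos(a);z=12.51*np.sin(a)
print(';'.join('-1 %.2f 0 %.2f 0 0 0'%(u,-w)+('\n' if i%5==4 else '') for i,(u,w) in enumerate(zip(np.diff(x),np.diff(z)))))"
```

```text
-1 0.29 0 -0.89 0 0 0;-1 0.36 0 -0.87 0 0 0;-1 0.42 0 -0.84 0 0 0;-1 0.48 0 -0.80 0 0 0;-1 0.54 0 -0.77 0 0 0
;-1 0.60 0 -0.72 0 0 0;-1 0.65 0 -0.68 0 0 0;-1 0.70 0 -0.63 0 0 0;-1 0.74 0 -0.57 0 0 0;-1 0.78 0 -0.51 0 0 0
;-1 0.82 0 -0.45 0 0 0;-1 0.85 0 -0.39 0 0 0;-1 0.88 0 -0.33 0 0 0;-1 0.90 0 -0.26 0 0 0;-1 0.92 0 -0.19 0 0 0
;-1 0.93 0 -0.12 0 0 0;-1 0.94 0 -0.05 0 0 0;-1 0.94 0 0.02 0 0 0;-1 0.93 0 0.09 0 0 0;-1 0.93 0 0.16 0 0 0
```

Emit:
move_arm:
  targets: "-1 0.29 0 -0.89 0 0 0;-1 0.36 0 -0.87 0 0 0;-1 0.42 0 -0.84 0 0 0;-1 0.48 0 -0.8 0 0 0;-1 0.54 0 -0.77 0 0 0"

```text
clock: 18.07
eef_pos: [548.7, -45.5, 121.4]
tool_rot: [3.139, 0.003, 0.125]
force: [1.9, -6.5, -14.5]
width: 15.3
gripper_force: 58.6
```

Emit:
move_arm:
  targets: "-1 0.6 0 -0.72 0 0 0;-1 0.65 0 -0.68 0 0 0;-1 0.7 0 -0.63 0 0 0;-1 0.74 0 -0.57 0 0 0;-1 0.78 0 -0.51 0 0 0"

```text
clock: 18.48
eef_pos: [580.2, -41.3, 151.6]
tool_rot: [3.141, 0.009, 0.124]
force: [-5.1, -6.4, -10.4]
width: 15.1
gripper_force: 58.5
```

Emit:
move_arm:
  targets: "-1 0.82 0 -0.45 0 0 0;-1 0.85 0 -0.39 0 0 0;-1 0.88 0 -0.33 0 0 0;-1 0.9 0 -0.26 0 0 0;-1 0.92 0 -0.19 0 0 0"

```text
clock: 18.9
eef_pos: [622.4, -35.8, 168.4]
tool_rot: [-3.141, 0.012, 0.124]
force: [-7.7, -3.3, 0.4]
width: 15.0
gripper_force: 58.9
```

Emit:
move_arm:
  targets: "-1 0.93 0 -0.12 0 0 0;-1 0.94 0 -0.05 0 0 0;-1 0.94 0 0.02 0 0 0;-1 0.93 0 0.09 0 0 0;-1 0.93 0 0.16 0 0 0"

```text
clock: 19.32
eef_pos: [670.4, -29.6, 168.5]
tool_rot: [-3.141, 0.008, 0.124]
force: [-7.0, -3.8, 4.5]
width: 15.2
gripper_force: 60.4
```

Emit:
move_arm:
  targets: "-1 0 0 0 0 0 0;-1 0 0 0 0 0 0"

```text
clock: 19.48
eef_pos: [672.5, -29.4, 168.1]
tool_rot: [3.141, 0.003, 0.125]
force: [-3.1, -3.5, -0.1]
width: 15.4
gripper_force: 59.9
```

Emit:
move_arm:
  targets: "-1 0.5 0 0.09 0 0 0;-1 0 0 0 0 0 0;0 0 0 0 0 0 0;0 0 0 0 0 0 0;0 0 0 0 0 0 0"

```text
clock: 19.9
eef_pos: [679.7, -26.6, 167.8]
tool_rot: [-3.14, -0.002, 0.126]
force: [-0.1, -0.3, 0.5]
width: 42.5
gripper_force: 0.0
```

Emit:
move_arm:
  targets: "0 0 0 -2 0 0 0;0 0 0 -2.5 0 0 0;0 0 0 -3 0 0 0;0 0 0 -3 0 0 0;0 0 0 0 0 0 0"

```text
clock: 20.32
eef_pos: [682.4, -28.6, 279.6]
tool_rot: [3.139, -0.012, 0.126]
force: [0.6, -1.2, -0.5]
width: 42.8
gripper_force: 0.0
```

```bash
python3 - <<'E'
from h import *
s=read_state();print(s["eef_pos"],s["force"],s["width"])
S=cams.get_image("scene")["color"];D=cams.get_image("side")["color"]
cv2.imwrite("pics/f.png",np.vstack([cv2.resize(S[80:310,150:450],None,fx=1.3,fy=1.3),cv2.resize(D[180:410,180:480],None,fx=1.3,fy=1.3)])[:,:,::-1])
E
```

```text
[682.42945138 -28.59007534 279.61883141] [ 0.58202533 -1.22923541 -0.52350491] 42.77201061858223
```

View pics/f.png

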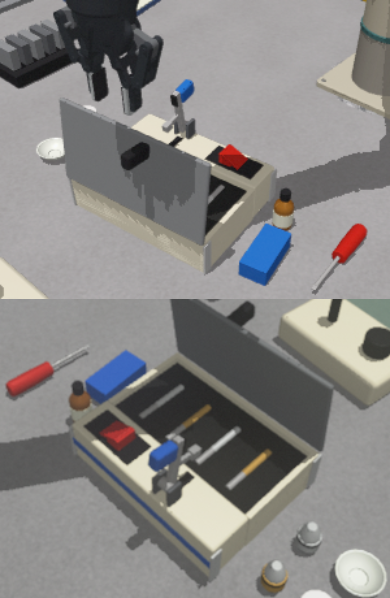

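The final views show the lid standing wide open, the latch upright at about (180,105) above and (170,465) below, the tab home, the bystanders undisturbed and the gripper clear. Handing in.

```bash
python3 -c "
from cell import order
print(order.finish_job())"
```

```text
the job is handed in; nothing more can be done
None
```

The case is open and handed in at about 20 s: the tab went home against its soft stop at about 8.6 N, the latch was left standing, the lid was left open at about 1.5 rad (estimated), and the other items look undisturbed in the final views.

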